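Fit the slotted grinding disc to the bench sharpener

ROBOT

A 6-joint arm with a two-finger parallel gripper is mounted at the origin on a cart in front of the work surface, level with it; the furniture and walls round the work are solid. World frame = base frame: x ahead of the robot, y to its left, z up, the work surface at z = 0. Lengths are in m, angles in rad, forces in N, time in s.
With the tool pointing down it reaches from about 0.25 to 0.725 m from the base axis. Payload 4 kg.
Tool frame: the origin (TCP) lies midway between the tips of the shut fingers; the grasp point (between the pads) lies bot.pinch_z behind it (bot.pinch_z is the distance from the TCP to the grasp point, in m); z points along the fingers, y is the line along which they close (so a half turn about z gives the same grasp; the last joint's range is limited). The gripper opens to 85 mm and grips with 20 to 120 N. Pads are 22 mm wide; open, the fingers measure 114 mm over their backs; the gripper's body (76 mm by 85 mm) begins 54 mm behind the grasp point. The pads swing forward as they close: fully open they stand 13 mm farther back than shut.
Start: joints at [1.289, 0.241, 0.005, 1.335, 0, 1.571], TCP at [0.139, 0.48, 0.231] pointing down, gripper open.
Joint ranges: [-2.72, 2.72], [-1.05, 1.87], [-1.09, 1.28], [-1.99, 2.15], [-1.42, 1.44], [-3.14, 3.14]. Speed limits (rad/s): [2.79, 2.79, 3.14, 3.14, 3.14, 3.14].

INTERFACE

Orientations are given as a unit quaternion [x, y, z, w].
In Python, from workcell import bot gives the robot as it stands.
- The arm moves only by the shell command python3 jog.py 'ROWS'. ROWS is a JSON list of rows, 1 to 10 of them, each of 7 numbers: a rotation vector rx, ry, rz in rad, then dx, dy, dz in m, then the finger opening in m; each row is the pose to reach, as a shift and turn from the pose commanded when the command began, along the tool's axes at that moment; what a row does not reach only later rows make up. A row lasts 1/8 s, in which the tool goes at most 0.0625 m and 0.188 rad, less where a joint would pass 70% of its speed; a pose out of reach is approached as far as the arm can. The fingers move at their own pace and stop on an object; the grip force is fixed at half the most. Time passes only in rows, so rows that do not move let the fingers close. It prints the time, the measured TCP pose, the force, the opening and the grip force at its end.
- bot.get_obs(): the state, without advancing time (a new reading comes with each control period).
- bot.camera(name): name is "side" or "top"; returns the picture (384x512x3 uint8, red, green, blue); there is no depth.
- bot.calibration(name): a dict with "mtx" (3x3 intrinsics, pixels), "R" (3x3) and "t" (3): a world point X has camera coordinates R X + t. Camera axes: x right, y down, z forward; pixel columns grow to the right and rows downward; lengths in m; the calibration is good to about 2 mm. A picture is of the moment at which its call begins. calibration takes no time and is no camera call.
- bot.job_done(): hands the job in; it is judged then, once.
The state is a dict: "clock": time; "joint_pos": joint angles; "joint_vel": joint speeds; "tau": joint torques, N m; "eef_pos": TCP position; "tool_rot": TCP orientation; "ft_force": force on the tool from outside, world axes, zero at the start; "ft_torque": the same for the moment, N m; "grip_width": finger opening in m; "grasp_force": force on a finger pad.
Only numpy, scipy, OpenCV 4.12 (cv2) and the standard library are available. Lean on these libraries where they do the work, as an engineer would, in place of code of your own. Each camera call takes 0.05 s, during which the arm holds its last target. There are 200 camera calls.

TASK

Fit the slotted disc to the bench sharpener: set it over the spindle nose and turn it until it drops over the three drive pegs and lies fully home, flat on the hub. Then swing the tool rest in over the disc as far as it goes. Keep the disc the right way up, and leave the plain disc and the other things on the bench where they are.

Things in the scene. Friction and masses are not known exactly. Their poses are not given: they have to be found in the camera images.
- slotted_disc: The grinding disc to fit, loose, flat on the bench left or right of the sharpener, grip up; known by the eight see-through slots near its rim. 0.6 kg. Origin: centre of its underside, z up. Aluminium backing 108 mm across, z = 0 to 22 mm, with a central bore 26.4 mm across, 22 mm deep; on it the plate, 160 mm across, z = 22 to 30 mm; on that the grip.
- disc_grip (a point): Middle of the slotted disc's black wing grip, 48 mm above its underside, axes those of the disc: an upright bar 16 mm thick (disc x), 62 mm long (disc y), flat sides, z = 30 to 66 mm on the disc; at its foot a round rim 48 mm across, 3 mm high. Take it across the 16 mm.
- disc_notch (a point): One of three equal notches in the slotted disc's underside (hidden from above): at 0, 120 and 240 degrees from disc x; this point at radius 45 mm, z = 0. Each is cut in the backing from radius 36 mm outwards, open at the edge, 22 mm deep, with radial sides, 16 mm wide here. Any notch fits any peg.
- plain_disc: The other disc, same size and grip, but with a plain unbroken face; to be left alone. Origin: centre of its underside.
- sharpener: Bench sharpener, fixed: grey housing 190 mm (its x) by 260 mm (its y), deck 85 mm above the bench; switch and dial on its front, which faces its -x. Origin: centre of its underside. On the deck are the round hub (hub_seat) and the post of the tool rest (rest_pivot).
- hub_seat (a point): Centre of the hub's flat top, on the spindle axis, 100 mm above the bench; axes those of the housing. Steel flange 112 mm across with three drive pegs, 12 mm across, 9 mm high, chamfered, 120 degrees apart, centres at radius 45 mm. The angle at which the hub has stopped is not measured and differs every time. Fully home, the disc's origin is at this point.
- nose_tip (a point): Tip of the spindle nose, 20 mm above the hub's top: 24 mm across up to 14 mm, then a cone to 13 mm. A disc centred on it but off the pegs sits 9 mm too high. Turned on, at most 120 degrees either way, its notches meet the pegs (2.5 degrees play each side) and its weight drops it if the grip is loose. The geared hub itself stays put below 0.6 N m.
- rest (a joint): Angle of the tool rest about its upright pivot (rad): 0 parked, pointing to the housing's +x; grows as it swings clockwise seen from above; 1.57, its stop, pointing at the spindle, over the disc. Starts between 0 and 0.4. Stays where it is left (friction 0.12 N m).
- rest_pivot (a point): Pivot axis of the tool rest at the rest's underside, 135.5 mm above the bench, 125 mm from the spindle axis. The rest is a flat steel bar 32 mm wide, 6 mm thick, reaching 82 mm from the pivot. It passes 5.5 mm over a disc that is fully home; one that is not home blocks it.
- rest_grip (a point): Middle of the tool rest's upright black handle pin, 16 mm across, from 141.5 to 181.5 mm above the bench (this point 165.5 mm), 55 mm from the pivot along the bar; it can be pinched from above or pushed sideways.
- dark_chisel: Chisel with a dark handle, 235 mm long, lying on the right; to be left alone. Origin: centre of its underside.
- oil_can: Flat dark oil can, 42x70x118 mm, standing at the right rear of the sharpener; to be left alone. Origin: centre of its underside.
- sanding_block: Cork sanding block, 63x111x31 mm, lying at the left rear of the sharpener; to be left alone. Origin: centre of its underside.
- tape_measure: Tape measure, 38x86x68 mm, standing behind the sharpener; to be left alone. Origin: centre of its underside.
- wax_tin: Flat round wax tin, 93 mm across, 37 mm high, at the left rear; to be left alone. Origin: centre of its underside.

How it is judged:
By the outcome, as a careful person would: the job done as asked, in the order asked, and still so for the second after the job is handed in, with the robot touching nothing.
It also fails if it takes over 72 s, if anything falls off the work surface, if the arm or the gripper's body presses on something with over 40 N, if the wrist force passes 120 N, or if a joint passes its speed limit or range.

## Working session

There is one attempt and no reset: what is moved stays moved. The work goes in short steps, Python scripts to look and compute and a shell command to move; the robot and the scene stay as the last step left them, time stands still between calls to the robot, and variables do not carry over. Pictures are saved under pics/ and viewed, at most 10 in all, crops included, and the job is handed in when it is done.

```bash
ls; mkdir -p pics; python3 - <<'E'
from workcell import bot
import cv2,numpy as np
for n in("top","side"):
    cv2.imwrite(f"pics/{n}0.png",bot.camera(n)[:,:,::-1]); c=bot.calibration(n); print(n,c)
o=bot.get_obs();print(o,bot.pinch_z)
E
```

```text
jog.py
pics
workcell.py
top {'mtx': array([[413.74219446,   0.        , 257.02778394],
       [  0.        , 413.74219446, 187.00115535],
       [  0.        ,   0.        ,   1.        ]]), 'R': array([[ 0.02041717, -0.9997833 ,  0.00406037],
       [-0.99009038, -0.02078327, -0.13888517],
       [ 0.13893946, -0.00118449, -0.99030017]]), 't': array([-0.00692653,  0.59906809,  1.5173045 ])}
side {'mtx': array([[395.58588265,   0.        , 254.39550358],
       [  0.        , 395.58588265, 188.49697848],
       [  0.        ,   0.        ,   1.        ]]), 'R': array([[ 0.95595147, -0.29313535,  0.01511478],
       [-0.15510219, -0.54818448, -0.8218498 ],
       [ 0.24919891,  0.78330418, -0.56950369]]), 't': array([-0.57791553,  0.21134584,  1.23708862])}
{'clock': 0.1, 'joint_pos': array([1.28901359e+00, 2.41328367e-01, 3.81507145e-03, 1.33520327e+00,
       1.90005990e-05, 1.57080555e+00]), 'joint_vel': array([ 5.44711541e-04, -1.77496892e-03,  3.70114204e-03, -6.63487657e-04,
        4.23059711e-04,  4.88723380e-05]), 'tau': array([-1.73672624e-04, -3.73137331e+01,  2.53010792e+01,  1.08658653e-02,
        1.02750687e-05, -3.72689442e-06]), 'eef_pos': array([0.13886509, 0.47971699, 0.23048987]), 'tool_rot': array([ 1.40430213e-01,  9.90090114e-01, -9.49273263e-04, -1.44227353e-04]), 'ft_force': array([ 0.15277091, -0.46858503,  0.01440772]), 'ft_torque': array([0.01479733, 0.03159393, 0.06219983]), 'grasp_force': 0.0, 'grip_width': 0.08546438166700691} 0.0187
```

View pics/top0.png

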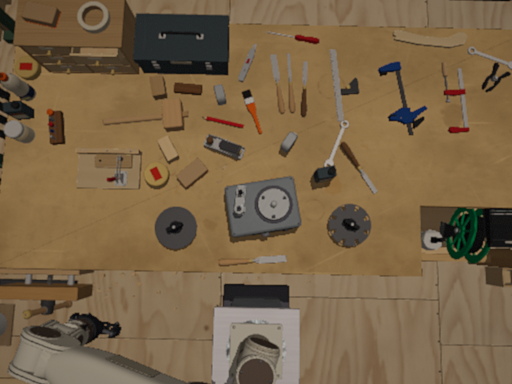

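View pics/side0.png

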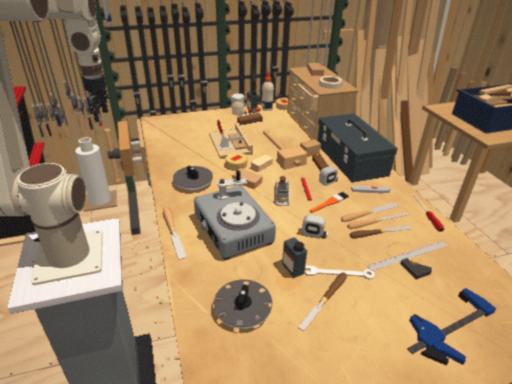

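The slotted disc is at the right, top px (349,226); the plain disc is at the left (176,228). The hub is at (273,204), and the rest is at the left of the deck (240,200). Next I'll zoom in on the disc and the sharpener.

```bash
python3 - <<'E'
import cv2,numpy as np
t=cv2.imread("pics/top0.png");s=cv2.imread("pics/side0.png")
r=lambda im,x,y,w,h:cv2.resize(im[y:y+h,x:x+w],(400,300),interpolation=cv2.INTER_CUBIC)
a=np.hstack([r(t,218,173,88,66),r(t,309,196,80,60)])
b=np.hstack([r(s,190,165,92,69),r(s,200,272,92,69)])
cv2.imwrite("pics/crop0.png",np.vstack([a,b]))
E
```

```text
(no output)
```

View pics/crop0.png

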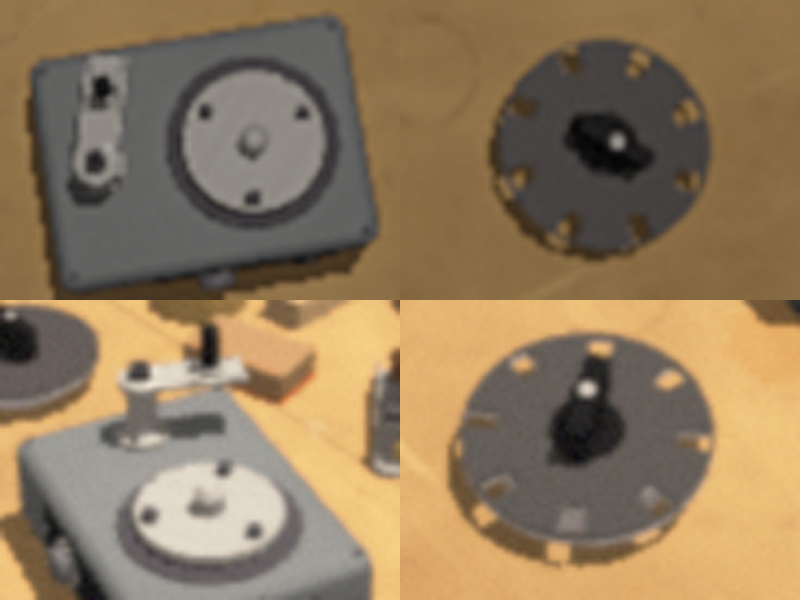

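```bash
cat > h.py <<'E'
from workcell import bot
import cv2,numpy as np
from scipy.optimize import least_squares
from scipy.spatial.transform import Rotation as Ro
C={n:bot.calibration(n) for n in("top","side")}
def ray(n,uv,z):
    c=C[n];uv=np.atleast_2d(uv).astype(float)
    d=(np.linalg.inv(c["mtx"])@np.c_[uv,np.ones(len(uv))].T).T@c["R"]
    o=-c["R"].T@c["t"]; return (o+d*((z-o[2])/d[:,2])[:,None])[:,:2]
def px(n,X):
    c=C[n];p=c["mtx"]@(c["R"]@np.asarray(X,float)+c["t"]);return p[:2]/p[2]
def circ(P,r=None):
    f=lambda q:np.hypot(P[:,0]-q[0],P[:,1]-q[1])-(r or q[2])
    return least_squares(f,[*P.mean(0),.05],loss="soft_l1",f_scale=.002).x
def blobs(m,amin=3):
    k,l,s,c=cv2.connectedComponentsWithStats(m.astype(np.uint8))
    return [(c[i],s[i,4],l==i) for i in range(1,k) if s[i,4]>=amin]
def hull(m):
    c=max(cv2.findContours(m.astype(np.uint8),0,cv2.CHAIN_APPROX_NONE)[0],key=cv2.contourArea)
    return cv2.convexHull(c)[:,0]
def at(n,im,uv,w):
    """float upsampled crop x8 about uv, half-width w"""
    x,y=np.round(uv).astype(int); c=cv2.resize(im[y-w:y+w,x-w:x+w],None,fx=8,fy=8,interpolation=cv2.INTER_CUBIC)
    return c,lambda p:(np.atleast_2d(p)+.5)/8-.5+[x-w,y-w]
E
cat > m.py <<'E'
from h import *
for n,du,hu in(("top",(349,226),(273,204)),("side",(242,303),(238,215))):
    im=cv2.imread(f"pics/{n}0.png")
    c,f=at(n,im,du,36); hs=cv2.cvtColor(c,cv2.COLOR_BGR2HSV)
    m=(hs[...,1]<70)
    m=max(blobs(m),key=lambda b:b[1])[2]; P=ray(n,f(hull(m)),.030); q=circ(P);
    print(n,"disc",q); 
    # slots: samples at radius 55..78 bright/saturated -> phase of 8th harmonic
    th=np.radians(np.arange(0,360,.5)); prof=np.zeros(len(th))
    for r in np.arange(.062,.075,.002):
        for i,t in enumerate(th):
            u=px(n,[q[0]+r*np.cos(t),q[1]+r*np.sin(t),.030])
            prof[i]+=cv2.remap(im,np.float32([[u[0]]]),np.float32([[u[1]]]),1)[0,0,2]
    h=np.sum(prof*np.exp(-8j*th)); print("slot phase deg",-np.degrees(np.angle(h))/8%45)
    # black bar pixels
    g=c.max(2); b=max(blobs(g<38),key=lambda b:b[1])[2]; ys,xs=np.nonzero(b)
    W=ray(n,f(np.c_[xs,ys]),.066); e,v=np.linalg.eigh(np.cov(W.T)); print("bar ctr",W.mean(0),"dir",np.degrees(np.arctan2(v[1,1],v[0,1]))%180,np.sqrt(e))
    # hub
    c,f=at(n,im,hu,22); g=c.min(2); thr=115 if n=="top" else 160
    m=max(blobs(g>thr),key=lambda b:b[1])[2]; H=hull(m); P=ray(n,f(H),.100); q=circ(P); print("hub",q)
    fill=cv2.fillConvexPoly(np.zeros(m.shape,np.uint8),H,1)
    for p,a,_ in blobs((c.max(2)<100)&(fill>0),60):
        w=ray(n,f(p),.107)[0]-q[:2]; print("peg",f(p)[0],a,"r",np.hypot(*w),"ang",np.degrees(np.arctan2(w[1],w[0]))%360)
E
python3 m.py
```

```text
top disc [ 0.46614595 -0.34366042  0.07815588]
slot phase deg 21.557112393848108
bar ctr [ 0.46330004 -0.33700082] dir 61.90488818212437 [0.01009069 0.01662709]
hub [ 0.53256159 -0.0546617   0.0549195 ]
peg [262.64660494 197.22736626] 486 r 0.0443582686716643 ang 62.23405004791108
peg [284.03681507 197.46974886] 438 r 0.04335107546251967 ang 299.57226791600874
peg [272.1979739  205.66397665] 728 r 0.010092299232498202 ang 153.96343152454628
peg [273.09240033 216.222799  ] 602 r 0.0468736645943383 ang 179.20214492407513
side disc [ 0.46373899 -0.34877399  0.07921162]
slot phase deg 21.958037115874102
bar ctr [ 0.45342762 -0.37466534] dir 55.13067301885517 [0.00833557 0.01179734]
hub [ 0.53090158 -0.05242475  0.05709076]
peg [240.83958333 203.65208333] 120 r 0.03664937022965573 ang 58.766758333985976
peg [223.61944444 214.33402778] 180 r 0.04883916346866278 ang 189.2680686583212
peg [247.90151515 217.95359848] 132 r 0.0506647400161433 ang 293.7820429940096
```

```bash
cat > go.py <<'E'
import sys
from h import *
x,y,z,a=map(float,sys.argv[1:5])
o=bot.get_obs();R=Ro.from_quat(o["tool_rot"]);a=np.radians(a)
Y=np.array([np.cos(a),np.sin(a),0]);Z=np.array([0,0,-1.]);T=Ro.from_matrix(np.c_[np.cross(Y,Z),Y,Z])
print(np.round((R.inv()*T).as_rotvec(),4),np.round(R.inv().apply(np.array([x,y,z])-o["eef_pos"]),4),
 "yaw",np.degrees(np.arctan2(*R.as_matrix()[1::-1,1])).round(2),"pos",o["eef_pos"].round(4),"F",o["ft_force"].round(1),"q6",o["joint_pos"][5].round(3),o["clock"].round(2))
E
python3 go.py .4655 -.345 .16 -23.25
python3 - <<'E'
from h import *
# dot on grip, triangulated
a,b=(352.6,224.2),(243,292.2)
for z in(.05,.06,.066,.07):print(z,ray("top",a,z),ray("side",b,z))
E
```

```text
0.05 [[ 0.46621919 -0.35139135]] [[ 0.46984388 -0.33197545]]
0.06 [[ 0.46567382 -0.34905569]] [[ 0.46753927 -0.34022669]]
0.066 [[ 0.46534659 -0.3476543 ]] [[ 0.46615651 -0.34517743]]
0.07 [[ 0.46512844 -0.34672004]] [[ 0.46523466 -0.34847792]]Traceback (most recent call last):
  File "go.py", line 7, in <module>
    "yaw",np.degrees(np.arctan2(*R.as_matrix()[1::-1,1])).round(2),"pos",o["eef_pos"].round(4),"F",o["ft_force"].round(1),"q6",o["joint_pos"][5].round(3),o["clock"].round(2))
                                                                                                                                                          ^^^^^^^^^^^^^^^^
AttributeError: 'float' object has no attribute 'round'
```

```bash
sed -i 's/o\["clock"\].round(2)/round(o["clock"],2)/' go.py; python3 go.py .4655 -.3465 .16 -23.25
```

```text
[-1.5000e-03  1.6000e-03  1.6948e+00] [-0.5435 -0.7027  0.0718] yaw 73.85 pos [0.1389 0.4797 0.2305] F [ 0.2 -0.5  0. ] q6 1.571 0.1
```

```bash
R='[0,0,1.695,-0.543,-0.703,0,0.085]'; python3 jog.py '[[0,0,1.695,-0.543,-0.703,0,0.085],[0,0,1.695,-0.543,-0.703,0,0.085],[0,0,1.695,-0.543,-0.703,0,0.085],[0,0,1.695,-0.543,-0.703,0,0.085],[0,0,1.695,-0.543,-0.703,0,0.085],[0,0,1.695,-0.543,-0.703,0,0.085],[0,0,1.695,-0.543,-0.703,0,0.085],[0,0,1.695,-0.543,-0.703,0,0.085],[0,0,1.695,-0.543,-0.703,0,0.085],[0,0,1.695,-0.543,-0.703,0,0.085]]'; python3 go.py .4655 -.3465 .16 -23.25
```

```text
clock: 1.35
eef_pos: [0.3687, -0.1033, 0.2313]
tool_rot: [0.836, 0.549, 0.0, 0.0]
ft_force: [2.3, 1.3, -0.1]
grip_width: 0.0849
grasp_force: 0.0
[ 0.0004 -0.0005 -0.0022] [-0.1849  0.1854  0.0713] yaw -23.38 pos [ 0.3687 -0.1033  0.2313] F [ 2.3  1.3 -0.1] q6 1.705 1.35
```

```bash
python3 jog.py '[[0,0,0,-0.185,0.185,0,0.085],[0,0,0,-0.185,0.185,0.071,0.085],[0,0,0,-0.185,0.185,0.071,0.085],[0,0,0,-0.185,0.185,0.071,0.085],[0,0,0,-0.185,0.185,0.071,0.085],[0,0,0,-0.185,0.185,0.071,0.085]]'; python3 go.py .4655 -.3465 .038 -23.25
python3 - <<'E'
from h import *
a=bot.camera("top")[190:256,309:389,::-1];b=bot.camera("side")[250:345,190:295,::-1]
cv2.imwrite("pics/c1.png",np.hstack([cv2.resize(a,(400,330)),cv2.resize(b,(365,330))]))
E
```

```text
clock: 2.1
eef_pos: [0.4646, -0.345, 0.158]
tool_rot: [0.836, 0.549, -0.001, -0.002]
ft_force: [0.3, 0.0, 0.3]
grip_width: 0.0853
grasp_force: 0.0
[-0.0035 -0.0009 -0.0024] [-0.0012  0.0018  0.12  ] yaw -23.38 pos [ 0.4646 -0.345   0.158 ] F [0.3 0.  0.3] q6 1.34 2.1
```

View pics/c1.png

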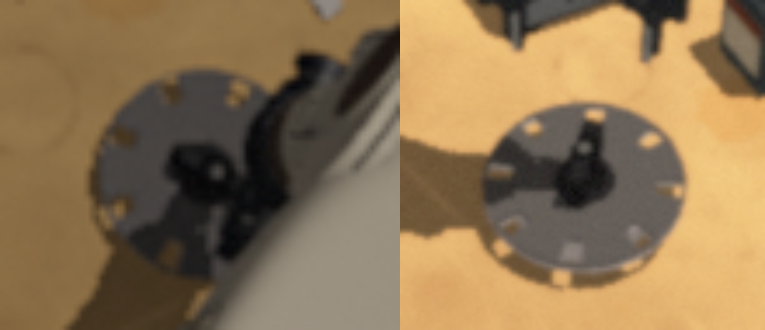

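The fingers straddle the grip, with the disc still where it was. Next I descend and close.

```bash
python3 jog.py '[[0,0,0,-0.001,0.002,0.06,0.085],[0,0,0,-0.001,0.002,0.1,0.085],[0,0,0,-0.001,0.002,0.119,0.06],[0,0,0,-0.001,0.002,0.119,0.03],[0,0,0,-0.001,0.002,0.119,0.0],[0,0,0,-0.001,0.002,0.119,0.0],[0,0,0,-0.001,0.002,0.119,0.0],[0,0,0,-0.001,0.002,0.119,0.0]]'; python3 go.py .4655 -.3465 .038 -23.25
```

```text
clock: 3.2
eef_pos: [0.4676, -0.3462, 0.0435]
tool_rot: [0.835, 0.55, 0.001, 0.001]
ft_force: [-1.3, 0.9, 7.5]
grip_width: 0.0146
grasp_force: 63.9
[0.0028 0.0005 0.    ] [-0.0011 -0.0018  0.0055] yaw -23.25 pos [ 0.4676 -0.3462  0.0435] F [-1.3  0.9  7.5] q6 1.339 3.2
```

```bash
python3 jog.py '[[0,0,0,0,0,-0.05,0],[0,0,0,0,0,-0.1,0],[0,0,0,0,0,-0.15,0],[0,0,0,0,0,-0.155,0],[0,0,0,0,0,-0.155,0]]'; python3 go.py .532 -.0535 .195 0.4
```

```text
clock: 3.82
eef_pos: [0.4662, -0.3453, 0.195]
tool_rot: [0.835, 0.55, -0.0, -0.001]
ft_force: [-0.5, 0.7, -7.1]
grip_width: 0.0147
grasp_force: 62.2
[-0.0016 -0.0008 -0.413 ] [ 0.2941 -0.0548  0.0003] yaw -23.26 pos [ 0.4662 -0.3453  0.195 ] F [-0.5  0.7 -7.1] q6 1.339 3.83
```

```bash
python3 jog.py '[[0,0,-0.413,0.294,-0.055,0,0],[0,0,-0.413,0.294,-0.055,0,0],[0,0,-0.413,0.294,-0.055,0,0],[0,0,-0.413,0.294,-0.055,0,0],[0,0,-0.413,0.294,-0.055,0,0],[0,0,-0.413,0.294,-0.055,0,0],[0,0,-0.413,0.294,-0.055,0,0]]'; python3 go.py .532 -.0535 .195 0.4
python3 - <<'E'
from h import *
for n in("top","side"):cv2.imwrite(f"pics/{n}2.png",bot.camera(n)[:,:,::-1])
T=cv2.imread("pics/top2.png")[150:255,215:335];S=cv2.imread("pics/side2.png")[130:250,170:310]
cv2.imwrite("pics/c2.png",np.hstack([cv2.resize(T,(400,350)),cv2.resize(S,(400,350))]))
E
```

```text
clock: 4.7
eef_pos: [0.5308, -0.0539, 0.1938]
tool_rot: [0.704, 0.71, -0.002, -0.002]
ft_force: [-0.2, -0.4, -6.6]
grip_width: 0.0143
grasp_force: 62.0
[-0.0051  0.0002  0.0008] [ 0.0004  0.0012 -0.0012] yaw 0.44 pos [ 0.5308 -0.0539  0.1938] F [-0.2 -0.4 -6.6] q6 1.462 4.7
```

View pics/c2.png

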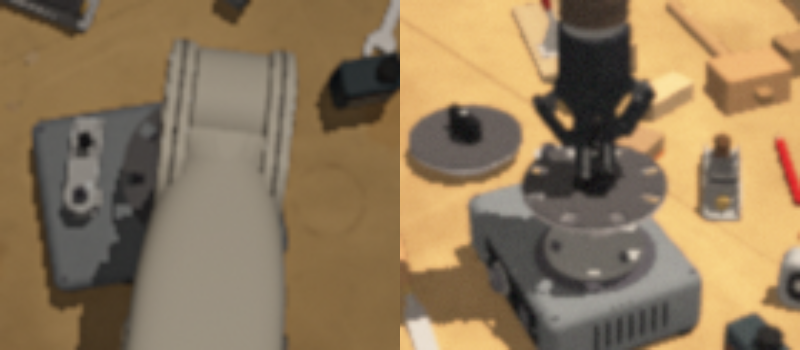

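The disc hangs level over the hub, side crop (595,190) with the hub below it at (595,250), and it clears the rest. I'll lower it onto the nose and watch the force.

```bash
python3 jog.py '[[0,0,0,0.002,0.001,0.012,0],[0,0,0,0.002,0.001,0.024,0],[0,0,0,0.002,0.001,0.03,0],[0,0,0,0.002,0.001,0.034,0],[0,0,0,0.002,0.001,0.034,0]]'; python3 go.py .532 -.052 .1515 0.4
```

```text
clock: 5.42
eef_pos: [0.5332, -0.052, 0.162]
tool_rot: [0.705, 0.71, -0.0, -0.0]
ft_force: [0.8, -1.1, -6.3]
grip_width: 0.0149
grasp_force: 61.9
[-0.0005 -0.     -0.    ] [ 0.     -0.0012  0.0105] yaw 0.4 pos [ 0.5332 -0.052   0.162 ] F [ 0.8 -1.1 -6.3] q6 1.467 5.42
```

```bash
python3 jog.py '[[0,0,0,0,0,0.004,0],[0,0,0,0,0,0.007,0],[0,0,0,0,0,0.009,0],[0,0,0,0,0,0.009,0]]'; python3 go.py .532 -.052 .1435 0.4
```

```text
clock: 5.92
eef_pos: [0.5323, -0.0528, 0.1532]
tool_rot: [0.705, 0.709, -0.001, -0.0]
ft_force: [-5.0, -4.0, -1.9]
grip_width: 0.0147
grasp_force: 62.8
[-0.0019  0.0017 -0.0007] [ 0.0008 -0.0003  0.0097] yaw 0.36 pos [ 0.5323 -0.0528  0.1532] F [-5.  -4.  -1.9] q6 1.467 5.92
```

```bash
python3 jog.py '[[0,0,0,-0.0008,-0.0008,0.002,0],[0,0,0,-0.001,-0.001,0.004,0],[0,0,0,-0.001,-0.001,0.006,0],[0,0,0,-0.001,-0.001,0.006,0]]'; python3 go.py .532 -.052 .1435 0.4
```

```text
clock: 6.42
eef_pos: [0.5324, -0.0535, 0.1524]
tool_rot: [0.705, 0.709, 0.001, 0.002]
ft_force: [-12.5, -1.8, 23.3]
grip_width: 0.0151
grasp_force: 66.2
[ 0.0039  0.0009 -0.0007] [ 0.0015 -0.0004  0.0089] yaw 0.36 pos [ 0.5324 -0.0535  0.1524] F [-12.5  -1.8  23.3] q6 1.465 6.42
```

```bash
python3 jog.py '[[0,0,0,0,-0.001,-0.003,0],[0,0,0.05,0,-0.0015,-0.003,0],[0,0,0.1,0,-0.0015,-0.003,0],[0,0,0.1,0,-0.0015,-0.003,0]]'; python3 go.py .532 -.052 .1435 0.4;python3 jog.py '[[0,0,-0.05,0,0,0,0],[0,0,-0.1,0,0,0,0],[0,0,-0.15,0,0,0,0],[0,0,-0.2,0,0,0,0],[0,0,-0.2,0,0,0,0]]'; python3 go.py .532 -.052 .1435 0.4
```

```text
clock: 6.92
eef_pos: [0.5321, -0.0535, 0.1527]
tool_rot: [0.739, 0.673, 0.001, 0.002]
ft_force: [-3.8, -3.3, 9.0]
grip_width: 0.0148
grasp_force: 64.0
[ 0.0041  0.0007 -0.1006] [ 0.0015 -0.0003  0.0092] yaw -5.36 pos [ 0.5321 -0.0535  0.1527] F [-3.8 -3.3  9. ] q6 1.564 6.92
clock: 7.55
eef_pos: [0.5319, -0.0529, 0.1526]
tool_rot: [0.668, 0.744, 0.001, 0.001]
ft_force: [-4.7, -0.9, 7.3]
grip_width: 0.015
grasp_force: 64.0
[ 0.0038 -0.0002  0.0999] [0.0009 0.0001 0.0091] yaw 6.12 pos [ 0.5319 -0.0529  0.1526] F [-4.7 -0.9  7.3] q6 1.364 7.55
```

```bash
python3 jog.py '[[0,0,-0.12,0,-0.0003,0,0],[0,0,-0.24,0,-0.0003,0,0],[0,0,-0.36,0,-0.0003,0,0],[0,0,-0.48,0,-0.0003,0,0],[0,0,-0.60,0,-0.0003,0,0],[0,0,-0.72,0,-0.0003,0,0],[0,0,-0.84,0,-0.0003,0,0],[0,0,-0.84,0,-0.0003,0,0]]'; python3 go.py .532 -.052 .1435 60.4
```

```text
clock: 8.55
eef_pos: [0.5323, -0.0529, 0.1522]
tool_rot: [0.307, 0.952, 0.001, 0.002]
ft_force: [-1.2, 0.0, 6.1]
grip_width: 0.0149
grasp_force: 63.8
[ 0.0026  0.0039 -0.107 ] [0.0008 0.0005 0.0087] yaw 54.27 pos [ 0.5323 -0.0529  0.1522] F [-1.2  0.   6.1] q6 0.524 8.55
```

```bash
python3 jog.py '[[0,0,-0.03,0,0,0,0],[0,0,-0.06,0,0,0,0],[0,0,-0.09,0,0,0.001,0],[0,0,-0.107,0,0,0.001,0],[0,0,-0.107,0,0,0.001,0]]'; python3 go.py .532 -.052 .1435 60.4
```

```text
clock: 9.18
eef_pos: [0.5303, -0.053, 0.1486]
tool_rot: [0.256, 0.967, -0.0, -0.001]
ft_force: [0.1, -0.4, -5.3]
grip_width: 0.0148
grasp_force: 61.9
[-0.0005 -0.0012 -0.0003] [-0.001   0.0017  0.0051] yaw 60.38 pos [ 0.5303 -0.053   0.1486] F [ 0.1 -0.4 -5.3] q6 0.417 9.18
```

It dropped into the notches. Now I lower it to home.

```bash
python3 jog.py '[[0,0,0,0,0,0.002,0],[0,0,0,0,0,0.004,0],[0,0,0,0,0,0.006,0],[0,0,0,0,0,0.006,0]]'; python3 go.py .532 -.052 .1435 60.4
```

```text
clock: 9.68
eef_pos: [0.5306, -0.0531, 0.144]
tool_rot: [0.256, 0.967, 0.0, 0.0]
ft_force: [-0.6, -1.0, -0.8]
grip_width: 0.0145
grasp_force: 62.7
[ 0.0003  0.0005 -0.0002] [-0.0007  0.0016  0.0005] yaw 60.39 pos [ 0.5306 -0.0531  0.144 ] F [-0.6 -1.  -0.8] q6 0.417 9.68
```

```bash
python3 jog.py '[[0,0,0,0,0,0.001,0],[0,0,0,0,0,0.001,0.03],[0,0,0,0,0,0.001,0.05],[0,0,0,0,0,0.0,0.05],[0,0,0,0,0,-0.06,0.05],[0,0,0,0,0,-0.11,0.05],[0,0,0,0,0,-0.16,0.05],[0,0,0,0,0,-0.16,0.05]]'; python3 go.py .35 -.25 .3 60.4
```

```text
clock: 10.68
eef_pos: [0.533, -0.0532, 0.3083]
tool_rot: [0.256, 0.967, 0.001, 0.005]
ft_force: [-0.5, 0.7, -0.1]
grip_width: 0.0502
grasp_force: 0.0
[ 0.0042  0.0093 -0.0001] [ 0.0619 -0.2615  0.0067] yaw 60.39 pos [ 0.533  -0.0532  0.3083] F [-0.5  0.7 -0.1] q6 0.417 10.68
```

```bash
python3 jog.py '[[0,0,0,0.062,-0.262,0,0.05],[0,0,0,0.062,-0.262,0,0.05],[0,0,0,0.062,-0.262,0,0.02],[0,0,0,0.062,-0.262,0,0],[0,0,0,0.062,-0.262,0,0],[0,0,0,0.062,-0.262,0,0]]'
python3 - <<'E'
from h import *
for n in("top","side"):cv2.imwrite(f"pics/{n}3.png",bot.camera(n)[:,:,::-1])
T=cv2.imread("pics/top3.png")[165:243,214:318];S=cv2.imread("pics/side3.png")[150:258,180:324]
cv2.imwrite("pics/c3.png",np.hstack([cv2.resize(T,(400,300),interpolation=2),cv2.resize(S,(400,300),interpolation=2)]))
E
```

```text
clock: 11.42
eef_pos: [0.346, -0.2509, 0.3025]
tool_rot: [0.257, 0.966, 0.0, -0.001]
ft_force: [-0.5, 0.6, 0.5]
grip_width: 0.0
grasp_force: 0.0
```

View pics/c3.png

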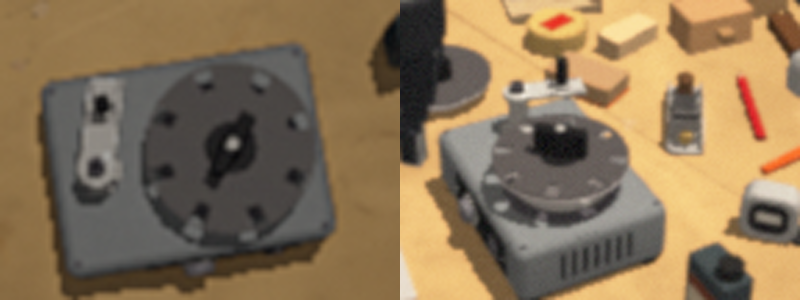

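```bash
cat > tri.py <<'E'
from h import *
def tri(a,b):
    A=np.array([C[n]["mtx"]@np.c_[C[n]["R"],C[n]["t"]] for n in("top","side")])
    X=cv2.triangulatePoints(A[0],A[1],np.float64(a).reshape(2,1),np.float64(b).reshape(2,1));return (X[:3]/X[3])[:,0].round(4)
if __name__=="__main__":
    print("dot",tri((274.3,202.2),(236.5,196.1)));print("pin top",tri((240,191.8),(238,172.3)),ray("top",(240,191.8),.1815),ray("side",(238,172.3),.1815))
    print("pivot",ray("top",(238.7,208.4),.145),ray("side",(221.4,181.3),.145))
    # plate radius/centre at home height
    for n,u in(("top",(274,203)),):
        pass
E
python3 tri.py
```

```text
dot [ 0.5286 -0.0548  0.1654]
pin top [0.5631 0.0637 0.1744] [[0.56168756 0.06354918]] [[0.56089875 0.05294577]]
pivot [[0.50785478 0.06802013]] [[0.50694297 0.06902029]]
```

Seated: the grip dot triangulates at z 0.165 (0.175 if it were on the pegs), near (0.530,-0.054). The rest pivot is at about (0.5075,0.0685) and the pin at about (0.562,0.0635). Now for the rest.

```bash
python3 go.py .562 .0635 .25 84.7
```

```text
[ 0.0007 -0.0007 -0.4246] [-0.0318  0.3786  0.0529] yaw 60.37 pos [ 0.3473 -0.2499  0.3027] F [-0.7  0.  -0. ] q6 -0.107 11.53
```

```bash
python3 jog.py '[[0,0,-0.425,-0.032,0.379,0,0],[0,0,-0.425,-0.032,0.379,0,0],[0,0,-0.425,-0.032,0.379,0,0],[0,0,-0.425,-0.032,0.379,0,0.05],[0,0,-0.425,-0.032,0.379,0.03,0.05],[0,0,-0.425,-0.032,0.379,0.053,0.05],[0,0,-0.425,-0.032,0.379,0.053,0.05],[0,0,-0.425,-0.032,0.379,0.053,0.05]]'; python3 go.py .562 .0635 .148 84.7
```

```text
clock: 12.52
eef_pos: [0.5618, 0.0652, 0.2487]
tool_rot: [0.044, 0.999, -0.0, -0.002]
ft_force: [-0.8, -0.9, -0.1]
grip_width: 0.0499
grasp_force: 0.0
[-0.001  -0.0033  0.0042] [-0.0007 -0.0016  0.1007] yaw 84.94 pos [0.5618 0.0652 0.2487] F [-0.8 -0.9 -0.1] q6 0.204 12.53
```

```bash
python3 jog.py '[[0,0,0.004,0,-0.001,0.05,0.05],[0,0,0.004,0,-0.001,0.08,0.05],[0,0,0.004,0,-0.001,0.098,0.05],[0,0,0.004,0,-0.001,0.098,0.03],[0,0,0.004,0,-0.001,0.098,0.0],[0,0,0.004,0,-0.001,0.098,0.0],[0,0,0.004,0,-0.001,0.098,0.0]]'; python3 go.py .562 .0635 .148 84.7
```

```text
clock: 13.4
eef_pos: [0.5628, 0.0624, 0.1541]
tool_rot: [0.048, 0.999, 0.0, 0.001]
ft_force: [-2.9, -0.3, 5.0]
grip_width: 0.0144
grasp_force: 59.1
[ 0.0002  0.0024 -0.0035] [0.0009 0.001  0.0061] yaw 84.5 pos [0.5628 0.0624 0.1541] F [-2.9 -0.3  5. ] q6 0.207 13.4
```

```bash
python3 jog.py '[[0,0,0.16,0.0007,-0.0088,-0.002,0],[0,0,0.32,0.0028,-0.0173,-0.002,0],[0,0,0.48,0.0062,-0.0254,-0.002,0],[0,0,0.64,0.0109,-0.0328,-0.002,0],[0,0,0.8,0.0167,-0.0395,-0.002,0],[0,0,0.96,0.0235,-0.0451,-0.002,0],[0,0,1.12,0.031,-0.0495,-0.002,0],[0,0,1.12,0.031,-0.0495,-0.002,0]]'; python3 go.py .5177 .0145 .148 10.7
```

```text
clock: 14.4
eef_pos: [0.5253, 0.0178, 0.1542]
tool_rot: [0.571, 0.821, 0.001, -0.002]
ft_force: [-2.8, 5.5, -1.2]
grip_width: 0.0141
grasp_force: 59.3
[-0.001  -0.0038  0.1684] [-0.0004 -0.0083  0.0062] yaw 20.35 pos [0.5253 0.0178 0.1542] F [-2.8  5.5 -1.2] q6 1.247 14.4
```

```bash
python3 jog.py '[[0,0,0.08,0.0002,-0.0044,0,0],[0,0,0.16,0.0007,-0.0088,0,0],[0,0,0.16,0.0007,-0.0088,0,0]]'; python3 go.py .5177 .0145 .148 10.7; python3 jog.py '[[0,0,0.03,0.0002,-0.002,0,0],[0,0,0.06,0.0004,-0.0045,0,0],[0,0,0.06,0.0004,-0.0045,0,0]]'; python3 go.py .5177 .0145 .148 10.7
```

```text
clock: 14.78
eef_pos: [0.5183, 0.016, 0.1542]
tool_rot: [0.634, 0.773, 0.002, -0.001]
ft_force: [0.4, 6.9, -3.3]
grip_width: 0.0143
grasp_force: 59.4
[ 0.0013 -0.0042  0.0103] [-0.0014 -0.0009  0.0062] yaw 11.29 pos [0.5183 0.016  0.1542] F [ 0.4  6.9 -3.3] q6 1.402 14.78
clock: 15.15
eef_pos: [0.5181, 0.0166, 0.1543]
tool_rot: [0.657, 0.754, 0.005, 0.001]
ft_force: [11.9, 9.7, -11.4]
grip_width: 0.0143
grasp_force: 59.0
[ 0.0094 -0.0053 -0.0494] [-0.0021 -0.0008  0.0063] yaw 7.87 pos [0.5181 0.0166 0.1543] F [ 11.9   9.7 -11.4] q6 1.462 15.15
```

At the stop: the reaction rose to about 12 N with no further motion. Now I release and back away upwards.

```bash
python3 jog.py '[[0,0,0,0,0,0,0.03],[0,0,0,0,0,0,0.05],[0,0,0,0,0,0,0.05],[0,0,0,0,0,-0.06,0.05],[0,0,0,0,0,-0.12,0.05],[0,0,0,0,0,-0.15,0.05],[0,0,0,-0.06,-0.06,-0.15,0.05]]'; python3 go.py .35 -.25 .3 7.9
```

```text
clock: 16.02
eef_pos: [0.4788, -0.0356, 0.3071]
tool_rot: [0.656, 0.755, 0.002, 0.003]
ft_force: [0.0, -2.0, -0.5]
grip_width: 0.0499
grasp_force: 0.0
[0.0074 0.0016 0.0022] [-0.1943 -0.1576  0.0063] yaw 8.02 pos [ 0.4788 -0.0356  0.3071] F [ 0.  -2.  -0.5] q6 1.357 16.02
```

```bash
python3 jog.py '[[0,0,0,-0.19,-0.16,0,0.05],[0,0,0,-0.19,-0.16,0,0.05],[0,0,0,-0.19,-0.16,0,0.05],[0,0,0,-0.19,-0.16,0,0.05],[0,0,0,-0.19,-0.16,0,0.05]]'
python3 - <<'E'
from h import *
for n in("top","side"):cv2.imwrite(f"pics/{n}4.png",bot.camera(n)[:,:,::-1])
T=cv2.imread("pics/top4.png")[165:243,214:318];S=cv2.imread("pics/side4.png")[150:258,180:324]
cv2.imwrite("pics/c4.png",np.hstack([cv2.resize(T,(400,300),interpolation=2),cv2.resize(S,(400,300),interpolation=2)]))
E
```

```text
clock: 16.65
eef_pos: [0.3402, -0.2494, 0.3046]
tool_rot: [0.661, 0.75, -0.0, 0.0]
ft_force: [0.5, 1.0, -0.5]
grip_width: 0.0499
grasp_force: 0.0
```

View pics/c4.png

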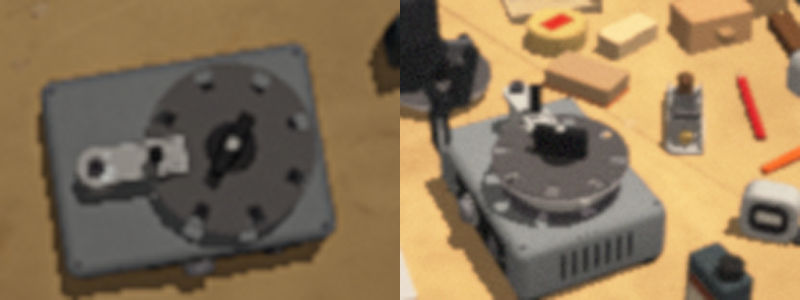

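The rest now lies over the disc. I'll check its angle against the spindle numerically.

```bash
python3 - <<'E'
from h import *
im=cv2.imread("pics/top4.png");c,f=at("top",im,(249,206),18)
m=max(blobs(c.min(2)>122),key=lambda b:b[1])[2]
h=hull(m);W=ray("top",f(h),.1415)
(cx,cy),(w,l),a=cv2.minAreaRect((W*1000).astype(np.float32));print(cx,cy,w,l,a)
b=cv2.boxPoints(((cx,cy),(w,l),a));print(b)
fill=cv2.fillConvexPoly(np.zeros(m.shape,np.uint8),h,1);ys,xs=np.nonzero(fill);P=ray("top",f(np.c_[xs,ys]),.1415)
e,v=np.linalg.eigh(np.cov(P.T));print("bar dir",np.degrees(np.arctan2(v[1,1],v[0,1])),P.mean(0))
s=np.array([.531,-.0535])-P.mean(0);print("to spindle",np.degrees(np.arctan2(s[1],s[0])))
# housing left/right long edges at deck z=.085
d=ray("top",[(214+45/3.846,165+88/3.846),(214+298/3.846,165+45/3.846),(214+72/3.846,165+273/3.846),(214+332/3.846,165+232/3.846)],.085)
for p,q in((0,1),(2,3)):print("edge",np.degrees(np.arctan2(*(d[q]-d[p])[::-1])))
E
```

```text
512.463623046875 54.120399475097656 33.64297103881836 60.779788970947266 9.854696273803711
[[490.68912   81.18289 ]
 [501.09158   21.299908]
 [534.23816   27.057907]
 [523.8357    86.94089 ]]
bar dir 101.82600025323406 [0.51292039 0.05454382]
to spindle -80.50037424826434
edge -79.04314785346253
edge -79.90980810384359
```

```bash
python3 -c "
from workcell import bot
print(bot.job_done())"
```

```text
the job is handed in; nothing more can be done
None
```

The slotted disc is seated over the pegs, home on the hub and right way up. The tool rest is swung in over it to its stop, nothing else was touched, and the job was handed in at about 17 s.

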